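Take the wing nut off the water sampler

ROBOT

A 6-joint arm with a two-finger parallel gripper is mounted at the origin on the work surface. World frame = base frame: x ahead of the robot, y to its left, z up, the work surface at z = 0. Lengths are in m, angles in rad, forces in N, time in s.
With the tool pointing down it reaches from about 0.35 to 0.975 m from the base axis. Payload 17.4 kg.
Tool frame: the origin (TCP) lies on the front face of the gripper's body, between the roots of the fingers; the fingertips stand 73 mm ahead of it and the grasp point (between the pads) lies 54 mm ahead of it; z points along the fingers, y is the line along which they close (so a half turn about z gives the same grasp; the last joint's range is limited). The gripper opens to 85 mm and grips with 20 to 120 N. Pads are 22 mm wide; open, the fingers measure 114 mm over their backs; the gripper's body (76 mm by 85 mm) begins 54 mm behind the grasp point. The pads swing forward as they close: fully open they stand 13 mm farther back than shut.
Start: joints at [1.124, 0.116, 1.442, -0, 1.584, -0.038], TCP at [0.268, 0.619, 0.304] pointing down, gripper open.
Joint ranges: [-2.83, 2.83], [-0.83, 2.19], [0.07, 2.5], [-1.14, 4.28], [0.01, 3], [-2.97, 2.97]. Speed limits (rad/s): [1.89, 1.89, 2.22, 3.14, 3.14, 3.14].

INTERFACE

Orientations are given as [roll, pitch, yaw] about the fixed x, y, z axes, in that order (R = Rz(yaw) Ry(pitch) Rx(roll)).
In Python, from cell import status, cams, robot gives the robot as it stands. The module is installed in compiled form; this text tells all that it offers.
- The arm moves only by the tool arm_command, never from a script. Its argument "plan" is one flat list of numbers, 6 for each row, row after row: the shift along the tool's x, y, z in m, then the turn, a rotation vector about the tool's x, y, z in degrees. In form: [dx, dy, dz, rx, ry, rz, dx, dy, dz, rx, ry, rz, ...]. A call has 1 to 8 rows; each row is the pose to reach, as a shift and turn from the pose commanded when the call began, along the tool's axes at that moment; what a row does not reach only later rows make up. A row lasts 1/12 s, in which the tool goes at most 41.7 mm and 7.16 degrees, less where a joint would pass 70% of its speed; a pose out of reach is approached as far as the arm can. A call with a gripper value outside its range is refused whole. "gripper" is the closure, from 0 (fully open) to 1 (shut), set as the call begins (left out, the last holds). The fingers move at their own pace and stop on an object; the grip force is fixed at half the most. Time passes only in rows, so rows that repeat a pose let the fingers close. It gives the time, the measured TCP pose, the force, the opening and the grip force at its end, in the units of the state.
- status.sense(): the state, without advancing time (a new reading comes with each control period).
- cams.grab_frame(name): name is "side" or "top"; returns the picture (384x512x3 uint8, red, green, blue); there is no depth.
- cams.get_calibration(name): a dict with "intrinsics" (3x3 intrinsics, pixels), "eye" and "rotation" of the camera in the world. Camera axes: x right, y down, z forward; pixel columns grow to the right and rows downward; lengths in m; the calibration is good to about 2 mm. A picture is of the moment at which its call begins. get_calibration takes no time and is no camera call.
- robot.finish_job(): hands the job in; it is judged then, once.
The state is a dict: "t": time; "joint_positions": joint angles; "joint_velocities": joint speeds; "tau": joint torques, N m; "tool_pos": TCP position; "orientation": TCP orientation; "ft_force": force on the tool from outside, world axes, zero at the start; "ft_torque": the same for the moment, N m; "width": opening from 0.0 (shut) to 1.0 (fully open); "gripper_force": force on a finger pad.
Only numpy, scipy, OpenCV 4.12 (cv2) and the standard library are available. Lean on these libraries where they do the work, as an engineer would, in place of code of your own. Each camera call takes 0.05 s, during which the arm holds its last target. There are 200 camera calls.

TASK

One of the two water samplers on the lab bench has to be opened for cleaning. Unscrew the orange wing nut on top of it counter-clockwise (seen from above), about a quarter turn until it comes free of the thread, lift it straight off the stud, and set it down gently in the dark steel tray, standing upright and let go. Leave the blue nut on the other sampler alone.

Things in the scene. Friction and masses are not known exactly. Their poses are not given: they have to be found in the camera images.
- orange_nut: Orange wing nut, 60-110 g. Knurled skirt 44 dia x 30 high; on it a grip bar 44 long (x), 14 thick (y), 28 high, top at z=58; keep fingertips above z=30. Origin: underside centre, z up. Starts on sampler_orange's cap (z=140), bar within 7 deg of its x line: locked. Turned 75-95 deg CCW from above (bar near y line; stop beyond) it lifts off, clear after 25 mm. Turns easily at constant height, 2 mm play.
- sampler_orange: Fixed upright water sampler with yellow tap (at -x), white caps 100 dia, foot 120 dia. Origin: centre of the underside, z up. Cap top at z=140; from its middle rises a steel stud 23 high, 28 dia over its steep interrupted thread. On the cap red pips mark the x line (nut's bar locked), green pips the y line (bar free). The other sampler is the same size.
- tray: Fixed open dark steel tray, empty, 160 x 140 mm (x, y), 22 high, walls and floor 4 thick. Origin: centre of its underside, z up. The nut may stand anywhere on its floor.
- blue_nut: Blue wing nut, same shape and size as the orange one, on the other sampler (blue tap). Leave it alone. Origin: underside centre, z up, x along its bar.
Not all that is in view belongs to the job. Leave any purple or turquoise look-alike of the sampler_orange alone. Several things have the shape of the orange_nut; the one meant has the colours described above.

How it is judged:
On the way, in this order (a step that is already met when the one before it is completed fails the run):
1. the orange nut has been turned at least 52 degrees on its stud, still down on it (angle between the x axis of orange_nut and the x axis of sampler_orange, either way round above 0.9 rad and z of orange_nut in the frame of sampler_orange below 0.158 m and horizontal distance between orange_nut and sampler_orange below 0.01 m), for 0.05 s.
2. the orange nut has been lifted clear of the stud, its underside 25 mm or more above the cap (z of orange_nut in the frame of sampler_orange above 0.165 m and horizontal distance between orange_nut and sampler_orange below 0.03 m).
At the end, for the whole second after the job is handed in: The orange nut stands upright (within 10 degrees) on the tray's floor, anywhere inside its walls, at rest and let go; the blue nut is within 15 mm of where it was (x of orange_nut in the frame of tray between -0.057 and 0.057 m and y of orange_nut in the frame of tray between -0.047 and 0.047 m and z of orange_nut in the frame of tray below 0.012 m and angle between orange_nut's own z axis and vertical below 0.17 rad and linear speed of orange_nut below 0.02 m/s and distance of blue_nut from where it was at the start of the episode below 0.015 m); the robot touches nothing.
It fails at once if the orange nut falls: it moves unheld faster than 0.7 m/s, as after a drop of some 25 mm (linear speed of orange_nut above 0.7 m/s and contact force between orange_nut and the fingers below 0.05 N).
It fails at once if the blue nut is disturbed (moved more than 15 mm) (distance of blue_nut from where it was at the start of the episode above 0.015 m).
It also fails if it takes over 51 s, if anything falls off the work surface, if the arm or the gripper's body presses on something with over 40 N, if the wrist force passes 120 N, or if a joint passes its speed limit or range.

## Working session

There is one attempt and no reset: what is moved stays moved. The work goes in short steps, Python scripts to look and compute and a tool call to move; the robot and the scene stay as the last step left them, time stands still between calls to the robot, and variables do not carry over. Pictures are saved under pics/ and viewed, at most 10 in all, crops included, and the job is handed in when it is done.

Besides the shell and the picture viewer there is one more tool, called as name(argument=value, ...), one argument or row to a line, values as JSON. arm_command: Moves the arm, as the interface text tells. Its arguments: {"type":"object","properties":{"plan":{"type":"array","items":{"type":"number"}},"gripper":{"type":"number"}},"required":["plan"]}

```bash
mkdir -p pics; python3 - <<'E'
from cell import status,cams
import cv2
for n in("side","top"):
    im=cams.grab_frame(n); cv2.imwrite(f"pics/{n}0.png",im[:,:,::-1]); c=cams.get_calibration(n); print(n,c)
print(status.sense())
E
```

```text
side {'intrinsics': array([[398.15464159,   0.        , 252.62709306],
       [  0.        , 398.15464159, 202.77009095],
       [  0.        ,   0.        ,   1.        ]]), 'eye': array([ 0.15507167, -0.65981113,  0.68647136]), 'rotation': array([-2.2047575 ,  0.02269843, -0.42168273])}
top {'intrinsics': array([[443.53165056,   0.        , 256.29200458],
       [  0.        , 443.53165056, 192.98864987],
       [  0.        ,   0.        ,   1.        ]]), 'eye': array([0.27487532, 0.05482207, 1.19935044]), 'rotation': array([-2.96786546, -0.01600985, -1.54680286])}
{'t': 0.1, 'joint_positions': array([ 1.12421305e+00,  1.16419125e-01,  1.44218706e+00, -2.68468392e-05,
        1.58402231e+00, -3.77878712e-02]), 'joint_velocities': array([-0.00119119, -0.00089549, -0.00139041, -0.00128113,  0.00021432,
       -0.00046619]), 'tau': array([ 1.60478663e-03, -7.33670354e+01, -6.33788466e+01,  1.15583416e-04,
        5.28835924e-03,  3.23792347e-05]), 'tool_pos': array([0.26827822, 0.61928738, 0.30325579]), 'orientation': array([-3.14055654e+00, -1.23073089e-05,  2.73279690e+00]), 'ft_force': array([ 0.15512126, -0.0544126 , -0.20066813]), 'ft_torque': array([-0.0385725 ,  0.01202224, -0.02596691]), 'gripper_force': 0.0, 'width': 1.0009193578455666}
```

View pics/side0.png

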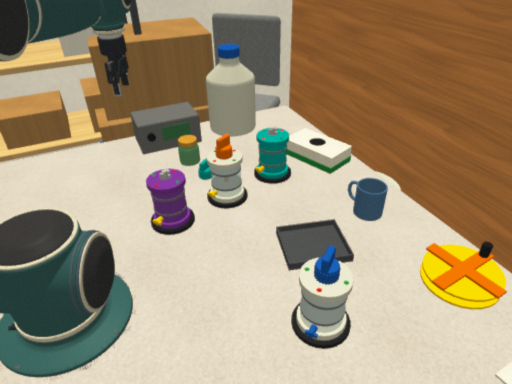

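View pics/top0.png

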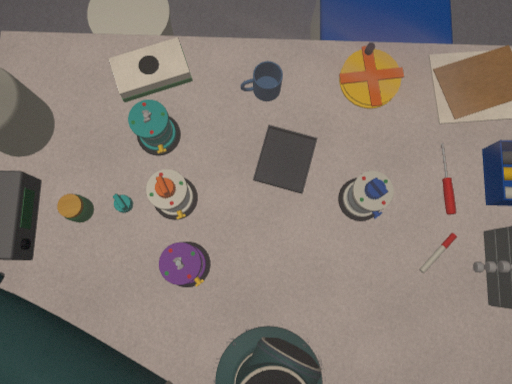

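Top view: the orange nut is at (164,187) on the white sampler with the yellow tap, side view (223,147). Could be mistaken for it: blue nut (376,188), loose turquoise nut (122,203), jar with orange lid (70,206), orange cross on the yellow disc (371,78). Purple (182,263) and turquoise (150,118) samplers are look-alikes. The tray is at (285,159).

```bash
cat > h.py <<'E'
import numpy as np, cv2
from cell import cams,status
def cal(n):
    c=cams.get_calibration(n); r=np.array(c["rotation"])
    R=r if r.shape==(3,3) else cv2.Rodrigues(r)[0]
    return np.array(c["intrinsics"]),np.array(c["eye"]),R   # R: cam->world
def ray(n,p):
    K,e,R=cal(n); d=R@np.linalg.solve(K,[p[0],p[1],1.]); return e,d/np.linalg.norm(d)
def plane(n,p,z):
    e,d=ray(n,p); return e+d*(z-e[2])/d[2]
def proj(n,P):
    K,e,R=cal(n); q=K@(R.T@(np.array(P)-e)); return q[:2]/q[2]
def tri(p,q):
    e,d=ray("top",p); f,g=ray("side",q)
    s=np.linalg.lstsq(np.c_[d,-g],f-e,rcond=None)[0]; a,b=e+s[0]*d,f+s[1]*g
    return (a+b)/2,np.linalg.norm(a-b)
def blobs(im,lo,hi,roi,amin=3):
    h=cv2.cvtColor(im,cv2.COLOR_RGB2HSV); m=cv2.inRange(h,lo,hi); k=np.zeros_like(m)
    x0,y0,x1,y1=roi; k[y0:y1,x0:x1]=m[y0:y1,x0:x1]
    n,l,st,c=cv2.connectedComponentsWithStats(k)
    return [(c[i].round(1),int(st[i,4]),l==i) for i in range(1,n) if st[i,4]>=amin]
E
python3 - <<'E'
from h import *
print("base",proj("top",[0,0,0]),proj("side",[0,0,0]))
t=cv2.imread("pics/top0.png")[:,:,::-1]; s=cv2.imread("pics/side0.png")[:,:,::-1]
cv2.imwrite("pics/c1.png",np.hstack([cv2.resize(t[155:225,135:205],(400,400),interpolation=2),cv2.resize(s[125:215,190:280],(400,400),interpolation=2)])[:,:,::-1])
for n,im,roi in(("top",t,(140,160,200,225)),("side",s,(200,125,255,205))):
    for nm,lo,hi in(("or",(6,150,100),(17,255,255)),("red",(0,120,80),(4,255,255)),("red2",(174,120,80),(180,255,255)),("grn",(45,90,50),(85,255,255)),("yel",(20,150,120),(32,255,255))):
        for c,a,m in blobs(im,lo,hi,roi,2):
            print(n,nm,c,a, plane(n,c,{"or":.185,"yel":.03}.get(nm,.141)).round(3) )
g=blobs(t,(0,0,0),(180,255,75),(245,115,325,200),500)
for c,a,m in g:
    r=cv2.minAreaRect(cv2.findContours(m.astype('u1'),0,2)[0][0]); b=cv2.boxPoints(r); print("tray",c,a,r); print([plane("top",q,.022).round(3)[:2] for q in b])
E
```

```text
base [-854.30190254   51.49169921] [ 38.92694364 248.39947999]
top or [163.3 185.8] 250 [ 1.238 -0.198  0.185]
top red [160.6 173.9] 7 [ 1.265 -0.169  0.141]
top red [171.  202.7] 7 [ 1.32  -0.27   0.141]
top grn [180.5 182.5] 4 [ 1.358 -0.204  0.141]
top grn [150.8 194.2] 6 [ 1.229 -0.233  0.141]
top yel [180.  214.4] 41 [ 1.482 -0.356  0.03 ]
side or [223.6 147.2] 321 [0.385 0.241 0.185]
side grn [205.8 159.8] 4 [0.347 0.236 0.141]
side grn [201.5 161.5] 4 [0.335 0.224 0.141]
side grn [233.5 160. ] 2 [0.427 0.259 0.141]
side grn [207.8 164.5] 4 [0.351 0.215 0.141]
side grn [209.  177.7] 3 [0.349 0.154 0.141]
side yel [212.3 193. ] 44 [0.393 0.245 0.03 ]
tray [287.5 156.4] 1775 ((284.7884826660156, 158.94229125976562), (49.55377960205078, 56.6579475402832), 15.255118370056152)
[array([ 1.959, -0.252]), array([2.035, 0.005]), array([ 2.531, -0.049]), array([ 2.436, -0.356])]
```

View pics/c1.png

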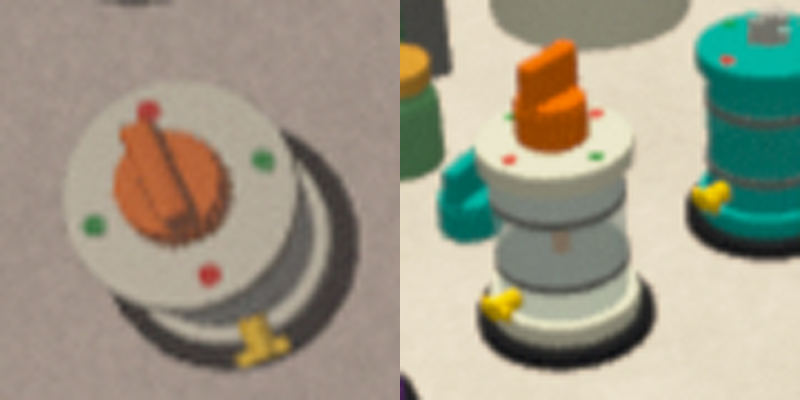

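The crop confirms it: orange nut on the white sampler with the yellow tap, with its bar along the red pips. The camera rotation is roll/pitch/yaw (as the interface says), since the rotation-vector reading fails the base check. I'll correct that.

```bash
sed -i 's/cv2.Rodrigues(r)\[0\]/Rotation.from_euler("xyz",r).as_matrix()/; 1a from scipy.spatial.transform import Rotation' h.py
python3 - <<'E'
from h import *
print("base",proj("top",[0,0,0]),proj("side",[0,0,0]))
t=cv2.imread("pics/top0.png")[:,:,::-1]; s=cv2.imread("pics/side0.png")[:,:,::-1]
P={}
for nm,lo,hi in(("red",(0,120,80),(4,255,255)),("grn",(45,90,50),(85,255,255))):
    P[nm]=[plane("top",c,.141) for c,a,m in blobs(t,lo,hi,(140,160,200,225),3)]; print(nm,np.round(P[nm],4))
    d=P[nm][0]-P[nm][1]; print(nm,np.mean(P[nm],0).round(4),"len",np.linalg.norm(d).round(4),"dir",np.degrees(np.arctan2(d[1],d[0])).round(1))
print("tap",plane("top",(180,214.4),.03).round(3))
print("nut tri",tri((163.3,185.8),(223.6,147.2)))
# side pips in the crop: red (508,159),(596,113); green (596,156)
for u,v in((508,159),(596,113),(596,156)): print("side pip",plane("side",(190+(u-400)*90/400,125+v*90/400),.141).round(4))
# bar top face: lighter strip ends in top crop
for a in((133,128),(180,225)): print("bar",plane("top",(135+a[0]*.175,155+a[1]*.175),.198).round(4))
g=blobs(t,(0,0,0),(180,255,75),(245,115,325,200),500)
for c,a,m in g:
    b=cv2.boxPoints(cv2.minAreaRect(cv2.findContours(m.astype('u1'),0,2)[0][0])); w=np.array([plane("top",q,.022)[:2] for q in b]); print("tray",w.round(3).tolist(),w.mean(0).round(4),np.linalg.norm(np.diff(w,axis=0),axis=1).round(3))
E
```

```text
base [267.6346662  380.45306408] [ 66.3119843  316.41742487]
red [[0.5019 0.2762 0.141 ]
 [0.4318 0.247  0.141 ]]
red [0.4668 0.2616 0.141 ] len 0.076 dir 22.7
grn [[0.4819 0.2268 0.141 ]
 [0.4512 0.2967 0.141 ]]
grn [0.4665 0.2618 0.141 ] len 0.0763 dir -66.3
tap [0.418 0.242 0.03 ]
nut tri (array([0.46854597, 0.26318842, 0.16412367]), np.float64(0.000497601073273911))
side pip [0.4327 0.2433 0.141 ]
side pip [0.5026 0.2729 0.141 ]
side pip [0.4823 0.2228 0.141 ]
bar [0.4813 0.2691 0.198 ]
bar [0.4423 0.2479 0.198 ]
tray [[0.518, 0.05], [0.674, 0.012], [0.64, -0.121], [0.486, -0.08]] [ 0.5794 -0.0348] [0.16  0.137 0.16 ]
```

```bash
cat >> h.py <<'E'
def go(p,yawdeg):
    s=status.sense(); R=Rotation.from_euler("xyz",s["orientation"]); T=Rotation.from_euler("xyz",[np.pi,0,np.radians(yawdeg)])
    print("t",round(s["t"],2),"shift mm",(R.inv().apply(np.array(p)-s["tool_pos"])*1000).round(1),"turn",(R.inv()*T).as_rotvec(degrees=True).round(1),
      "yaw",np.degrees(s["orientation"][2]).round(1),"pos",s["tool_pos"].round(4),"j6",s["joint_positions"][5].round(2),"w",round(s["width"],3),"F",s["ft_force"].round(1))
E
python3 - <<'E'
from h import *
print("bottle base front",plane("side",(231,133),0).round(3),"edges",plane("side",(209,128),0).round(3),plane("side",(256,128),0).round(3),"jar",plane("top",(70,206),.06).round(3))
go([.467,.260,.300],26)
E
```

```text
bottle base front [0.633 0.647 0.   ] edges [0.572 0.727 0.   ] [0.737 0.643 0.   ] jar [0.428 0.521 0.06 ]
t 0.1 shift mm [-325.2 -250.7    3.5] turn [-0.000e+00  1.000e-01  1.306e+02] yaw 156.6 pos [0.2683 0.6193 0.3033] j6 -0.04 w 1.001 F [ 0.2 -0.1 -0.2]
```

arm_command(
  plan=[-0.325,-0.251,0.003,0,0,130,-0.325,-0.251,0.003,0,0,130,-0.325,-0.251,0.003,0,0,130,-0.325,-0.251,0.003,0,0,130,-0.325,-0.251,0.003,0,0,130,-0.325,-0.251,0.003,0,0,130,-0.325,-0.251,0.003,0,0,130,-0.325,-0.251,0.003,0,0,130],
  gripper=0,
)

```text
t: 0.77
tool_pos: [0.4298, 0.3256, 0.3013]
orientation: [-3.142, 0.0, 1.727]
ft_force: [1.3, 0.1, -0.9]
width: 1.005
gripper_force: 0.0
```

```bash
python3 -c "
from h import *
go([.467,.260,.300],26)"
```

```text
t 0.77 shift mm [-70.6  26.6   1.3] turn [-0.   0.  72.9] yaw 98.9 pos [0.4298 0.3256 0.3013] j6 0.45 w 1.005 F [ 1.3  0.1 -0.9]
```

arm_command(
  plan=[-0.071,0.027,0.001,0,0,73,-0.071,0.027,0.001,0,0,73,-0.071,0.027,0.001,0,0,73,-0.071,0.027,0.001,0,0,73,-0.071,0.027,0.001,0,0,73,-0.071,0.027,0.001,0,0,73,-0.071,0.027,0.001,0,0,73,-0.071,0.027,0.001,0,0,73],
)

```text
t: 1.43
tool_pos: [0.4675, 0.2617, 0.3002]
orientation: [-3.142, 0.0, 0.727]
ft_force: [-0.4, -0.3, 0.8]
width: 1.001
gripper_force: 0.0
```

```bash
python3 -c "
from h import *
go([.467,.260,.300],26)"
```

```text
t 1.43 shift mm [-1.5  1.   0.2] turn [-0.   0.  15.6] yaw 41.6 pos [0.4675 0.2617 0.3002] j6 1.31 w 1.001 F [-0.4 -0.3  0.8]
```

arm_command(
  plan=[-0.001,0.001,0,0,0,15,-0.001,0.001,0,0,0,15,-0.001,0.001,0.0,0,0,15,-0.001,0.001,0.0,0,0,15],
)

```text
t: 1.77
tool_pos: [0.4674, 0.2604, 0.3002]
orientation: [3.142, 0.0, 0.474]
ft_force: [0.6, -0.2, 0.5]
width: 0.998
gripper_force: 0.0
```

```bash
python3 - <<'E'
from h import *
s=cams.grab_frame("side"); t=cams.grab_frame("top")
go([.467,.260,.247],26)
a=cv2.resize(s[95:195,175:275],(400,400),interpolation=2); b=cv2.resize(t[145:225,125:205],(400,400),interpolation=2)
cv2.imwrite("pics/c2.png",np.hstack([b,a])[:,:,::-1])
E
```

```text
t 1.87 shift mm [-0.6  0.2 53.3] turn [0.  0.  1.2] yaw 27.2 pos [0.4674 0.2604 0.3003] j6 1.56 w 0.998 F [0.  0.3 1.1]
```

View pics/c2.png

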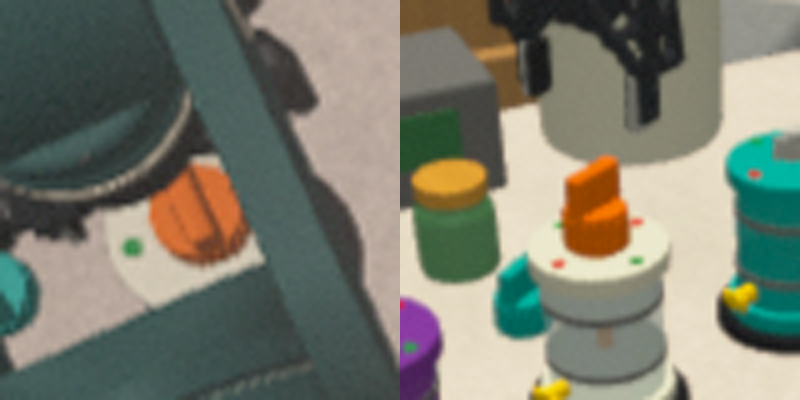

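The side view shows the open fingers either side of and above the orange bar at (592,185 in the crop), with nothing in the way. I'll descend.

arm_command(
  plan=[-0.0005,0,0.015,0,0,0,-0.0005,0,0.03,0,0,0,-0.0005,0,0.042,0,0,0,-0.0005,0,0.052,0,0,0,-0.0005,0,0.052,0,0,0],
)

```text
t: 2.28
tool_pos: [0.4663, 0.2599, 0.2453]
orientation: [-3.142, 0.004, 0.472]
ft_force: [0.3, -0.2, -0.3]
width: 1.006
gripper_force: 0.0
```

arm_command(
  plan=[0,0,0,0,0,0,0,0,0,0,0,0,0,0,0,0,0,0,0,0,0,0,0,0,0,0,0,0,0,0,0,0,0,0,0,0,0,0,0,0,0,0,0,0,0,0,0,0],
  gripper=1,
)

```text
t: 2.95
tool_pos: [0.467, 0.2602, 0.2485]
orientation: [3.142, 0.0, 0.471]
ft_force: [0.2, -0.6, -0.6]
width: 0.15
gripper_force: 60.8
```

```bash
python3 - <<'E'
from h import *
s=cams.grab_frame("side")
go([.467,.260,.249],26)
cv2.imwrite("pics/c3.png",cv2.resize(s[95:195,175:275],(500,500),interpolation=2)[:,:,::-1])
E
```

```text
t 3.0 shift mm [-0.1  0.2 -0.5] turn [0. 0. 1.] yaw 27.0 pos [0.467  0.2602 0.2485] j6 1.56 w 0.15 F [-0.5  0.5 -1.4]
```

View pics/c3.png

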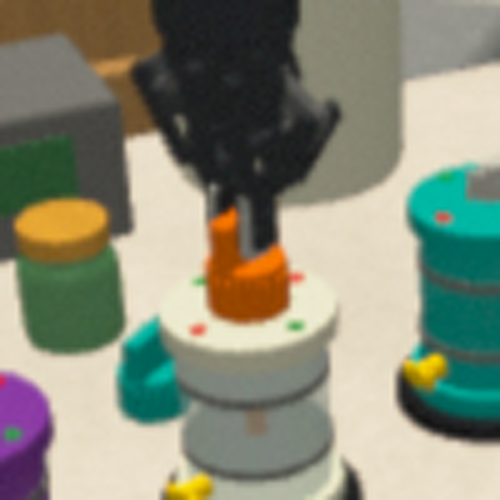

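The bar is gripped: opening 12.8 mm against 14 mm, side force near zero. Now turning CCW (negative about the tool's z).

arm_command(
  plan=[0,0,0,0,0,-5,0,0,0,0,0,-10,0,0,0,0,0,-16,0,0,0,0,0,-22,0,0,0,0,0,-28,0,0,0,0,0,-34,0,0,0,0,0,-40,0,0,0,0,0,-44],
)

```text
t: 3.67
tool_pos: [0.467, 0.2602, 0.2485]
orientation: [-3.142, 0.0, 1.245]
ft_force: [0.4, 0.9, -0.7]
width: 0.147
gripper_force: 61.0
```

```bash
python3 -c "
from h import *
go([.467,.260,.249],108); print(status.sense()['ft_torque'])"
```

```text
t 3.67 shift mm [-0.2  0.1 -0.5] turn [ -0.    0.  -36.7] yaw 71.3 pos [0.467  0.2602 0.2485] j6 0.79 w 0.147 F [ 0.4  0.9 -0.7]
[-0.03112178 -0.04722154  0.01194666]
```

arm_command(
  plan=[0,0,0,0,0,-5,0,0,0,0,0,-11,0,0,0,0,0,-17,0,0,0,0,0,-23,0,0,0,0,0,-29,0,0,0,0,0,-34,0,0,0,0,0,-36.5,0,0,0,0,0,-36.5],
)

```text
t: 4.33
tool_pos: [0.467, 0.2602, 0.2484]
orientation: [-3.142, 0.0, 1.878]
ft_force: [-0.9, 0.7, -1.0]
width: 0.149
gripper_force: 61.0
```

```bash
python3 -c "
from h import *
s=cams.grab_frame('side')
go([.467,.260,.249],108); print(status.sense()['ft_torque'])
cv2.imwrite('pics/c4.png',cv2.resize(s[95:195,175:275],(500,500),interpolation=2)[:,:,::-1])"
```

```text
t 4.38 shift mm [-0.2 -0.  -0.6] turn [-0.   0.  -0.6] yaw 107.4 pos [0.467  0.2602 0.2484] j6 0.16 w 0.149 F [-1.  -0.2 -0.3]
[ 0.04155833  0.01668831 -0.03985997]
```

View pics/c4.png

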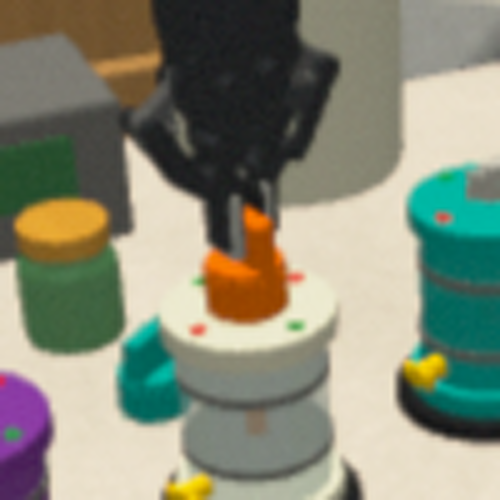

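The bar at (255,230) now lies along the green-pip line, and the nut is still down on the cap. Lifting gently while watching the force.

arm_command(
  plan=[0,0,-0.002,0,0,0,0,0,-0.004,0,0,0,0,0,-0.006,0,0,0,0,0,-0.008,0,0,0,0,0,-0.008,0,0,0],
)

```text
t: 4.8
tool_pos: [0.4671, 0.2603, 0.2571]
orientation: [3.141, -0.0, 1.876]
ft_force: [-0.0, -0.3, -0.0]
width: 0.145
gripper_force: 61.0
```

arm_command(
  plan=[0,0,-0.006,0,0,0,0,0,-0.014,0,0,0,0,0,-0.024,0,0,0,0,0,-0.036,0,0,0,0,0,-0.048,0,0,0,0,0,-0.06,0,0,0,0,0,-0.07,0,0,0,0,0,-0.07,0,0,0],
)

```text
t: 5.47
tool_pos: [0.4673, 0.2604, 0.3294]
orientation: [3.138, -0.001, 1.876]
ft_force: [0.1, -0.3, -0.5]
width: 0.152
gripper_force: 61.0
```

```bash
python3 -c "
from h import *
s=cams.grab_frame('side')
go([.579,-.035,.326],76.5)
cv2.imwrite('pics/c5.png',cv2.resize(s[75:195,165:285],(500,500),interpolation=2)[:,:,::-1])"
```

```text
t 5.52 shift mm [-315.3   17.9    1.8] turn [ 0.1 -0.  31. ] yaw 107.5 pos [0.4672 0.2603 0.3278] j6 0.16 w 0.148 F [ 0.4  1.  -1.3]
```

View pics/c5.png

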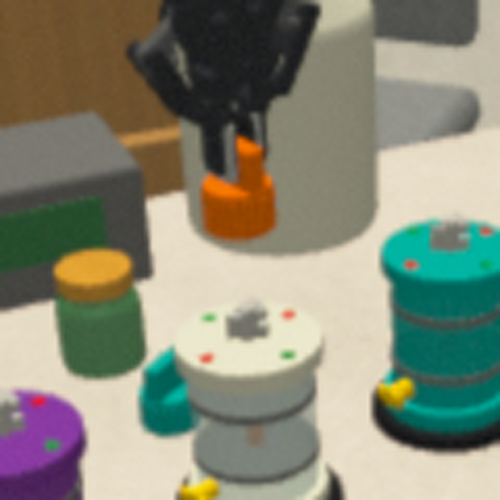

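The nut hangs clear in the gripper at (238,200) and the stud is bare. Moving over the tray.

arm_command(
  plan=[-0.02,0.001,0,0,0,3,-0.06,0.004,0,0,0,8,-0.1,0.006,0,0,0,13,-0.14,0.008,0,0,0,18,-0.18,0.01,0,0,0,23,-0.22,0.012,0,0,0,27,-0.26,0.015,0,0,0,30,-0.29,0.017,0,0,0,31],
)

```text
t: 6.18
tool_pos: [0.5708, -0.0141, 0.3256]
orientation: [-3.141, 0.0, 1.331]
ft_force: [0.3, 0.8, -0.5]
width: 0.149
gripper_force: 61.0
```

```bash
python3 -c "
from h import *
go([.579,-.035,.20],76.5)
t=cv2.imread('pics/top0.png')[:,:,::-1]
for c,a,m in blobs(t,(105,150,60),(125,255,255),(355,165,400,205),20): print('blue',c,a,plane('top',c,.17).round(3))"
```

```text
t 6.18 shift mm [-18.3  13.1 125.6] turn [-0.   0.  -0.3] yaw 76.2 pos [ 0.5708 -0.0141  0.3256] j6 0.17 w 0.149 F [ 0.3  0.8 -0.5]
```

arm_command(
  plan=[-0.018,0.013,0.02,0,0,0,-0.018,0.013,0.05,0,0,0,-0.018,0.013,0.08,0,0,0,-0.018,0.013,0.11,0,0,0,-0.018,0.013,0.135,0,0,0,-0.018,0.013,0.16,0,0,0,-0.018,0.013,0.18,0,0,0,-0.018,0.013,0.18,0,0,0],
)

```text
t: 6.85
tool_pos: [0.5769, -0.0317, 0.1413]
orientation: [-3.135, 0.001, 1.335]
ft_force: [-0.0, 0.1, -1.3]
width: 0.151
gripper_force: 61.0
```

```bash
python3 - <<'E'
from h import *
s=cams.grab_frame("side"); t=cams.grab_frame("top")
go([.579,-.035,.1125],76.5)
a=cv2.resize(s[190:340,230:380],(400,400),interpolation=2); b=cv2.resize(t[100:250,210:360],(400,400),interpolation=2)
cv2.imwrite("pics/c6.png",np.hstack([b,a])[:,:,::-1])
E
```

```text
t 6.95 shift mm [-3.   1.2 33.7] turn [-0.1  0.  -0. ] yaw 76.5 pos [ 0.5786 -0.0318  0.1462] j6 0.14 w 0.148 F [0.3 0.2 0. ]
```

View pics/c6.png

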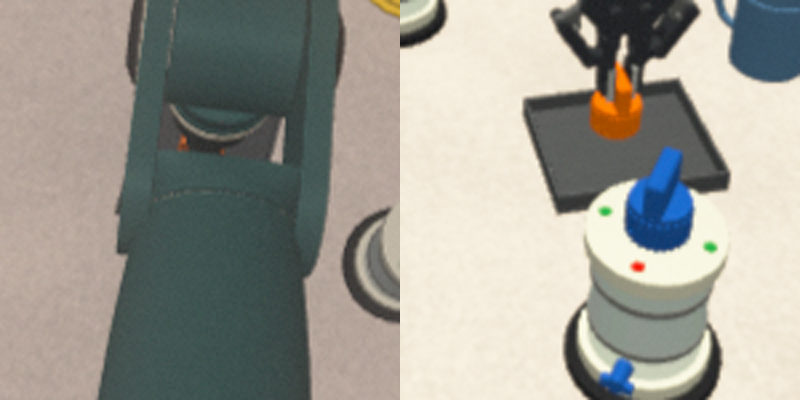

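The nut at (616,112) hangs upright over the middle of the tray, well away from the blue sampler. Lowering it slowly.

arm_command(
  plan=[-0.003,0.001,0.006,0,0,0,-0.003,0.001,0.012,0,0,0,-0.003,0.001,0.018,0,0,0,-0.003,0.001,0.023,0,0,0,-0.003,0.001,0.027,0,0,0,-0.003,0.001,0.03,0,0,0,-0.003,0.001,0.03,0,0,0,-0.003,0.001,0.03,0,0,0],
)

```text
t: 7.62
tool_pos: [0.5791, -0.035, 0.1164]
orientation: [-3.141, 0.0, 1.335]
ft_force: [0.3, -0.0, -0.5]
width: 0.15
gripper_force: 61.0
```

arm_command(
  plan=[0,0,0.001,0,0,0,0,0,0.001,0,0,0,0,0,0.002,0,0,0,0,0,0.002,0,0,0],
)

```text
t: 7.95
tool_pos: [0.579, -0.035, 0.1144]
orientation: [3.142, 0.0, 1.335]
ft_force: [-0.2, 0.2, -0.2]
width: 0.151
gripper_force: 61.0
```

arm_command(
  plan=[0,0,0.0005,0,0,0,0,0,0.001,0,0,0,0,0,0.0015,0,0,0,0,0,0.0015,0,0,0],
)

```text
t: 8.28
tool_pos: [0.579, -0.035, 0.1129]
orientation: [-3.141, 0.0, 1.335]
ft_force: [0.6, -0.4, -1.1]
width: 0.147
gripper_force: 61.0
```

arm_command(
  plan=[0,0,0.0005,0,0,0,0,0,0.001,0,0,0,0,0,0.001,0,0,0,0,0,0.001,0,0,0],
)

```text
t: 8.62
tool_pos: [0.5791, -0.035, 0.1122]
orientation: [3.141, 0.0, 1.335]
ft_force: [-0.8, -0.2, 2.3]
width: 0.147
gripper_force: 61.3
```

Contact: +2.3 N upward at the expected height. Releasing.

arm_command(
  plan=[0,0,0,0,0,0,0,0,0,0,0,0,0,0,0,0,0,0,0,0,0,0,0,0,0,0,0,0,0,0,0,0,0,0,0,0,0,0,0,0,0,0,0,0,0,0,0,0],
  gripper=0,
)

```text
t: 9.28
tool_pos: [0.579, -0.035, 0.112]
orientation: [-3.142, 0.0, 1.335]
ft_force: [0.7, -0.4, -0.3]
width: 0.999
gripper_force: 0.0
```

arm_command(
  plan=[0,0,-0.01,0,0,0,0,0,-0.03,0,0,0,0,0,-0.06,0,0,0,0,0,-0.09,0,0,0,0,0,-0.12,0,0,0,0,0,-0.15,0,0,0,0,0,-0.16,0,0,0,0,0,-0.16,0,0,0],
)

```text
t: 9.95
tool_pos: [0.5796, -0.035, 0.2761]
orientation: [3.136, -0.001, 1.335]
ft_force: [0.5, 0.4, 0.1]
width: 0.998
gripper_force: 0.0
```

```bash
python3 - <<'E'
from h import *
s=cams.grab_frame("side")
go([.579,-.035,.27],76.5)
cv2.imwrite("pics/c7.png",cv2.resize(s[190:340,230:380],(500,500),interpolation=2)[:,:,::-1])
E
```

```text
t 10.0 shift mm [-0.1 -0.2  3.6] turn [ 0.1 -0.  -0. ] yaw 76.5 pos [ 0.5792 -0.035   0.2736] j6 0.13 w 0.999 F [ 0.1  1.  -0.5]
```

View pics/c7.png

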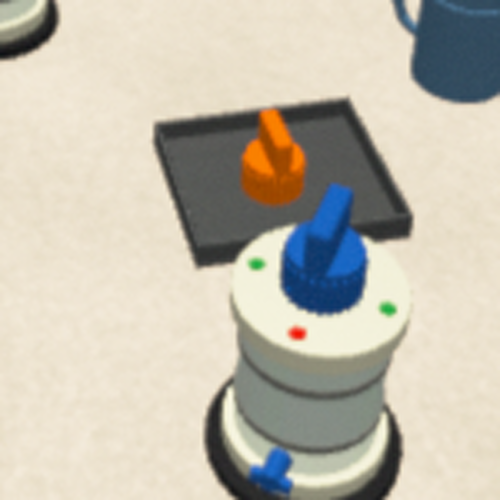

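The orange nut at (273,170) stands upright in mid-tray, the gripper is clear of it, and the blue nut is untouched.

```bash
python3 -c "
from cell import robot
print(robot.finish_job())"
```

```text
the job is handed in; nothing more can be done
None
```

The orange nut is unscrewed, lifted off and standing upright in the middle of the tray, the blue nut is untouched, and I handed the job in after about 10 s of the 51 s; the hand-in gave no verdict.

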